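# Clear the jammed cap from the jug-cap feeder

### The job

A jug cap has jammed under the sprung hold-down rails of the cap feed chute. Nudge it back up the chute, still lying in the channel, until it is clear of the rails, leaving the caps that wait further up where they are; then lift it out and lay it flat, top up, in the grey tray. Leave the beaker, the carton and the meter as they stand.

Things in the scene. Friction and masses are not known exactly. Their poses are not given: they have to be found in the camera images.
- cap: the jammed white screw cap, a closed disc 54 mm in diameter, 28 mm high, 17 to 33 g. Origin: centre of its underside; z out of its top. It starts on the channel floor within 8 mm of the middle of the rails, pressed down by both (about 4 N in all): sliding it takes about 3 to 10 N. Once clear of the rails it is loose and friction keeps it where it is left on the slope.
- chute: bench-top dark steel feed chute, fixed, tilted 0.15 rad. Origin: on the channel floor's centre line under the middle of the hold-down, 85 mm above the bench. x: up the slope along the channel; y: across; z: square to its floor. Floor x -125 to 275 mm, 60 mm wide inside; 4 mm side walls (outer faces y +-34), 8 mm high below x = 40, 12 mm above x = 120; lip 8 mm high at x = -125. Base 100 mm wide.
- gap (a point): point on the chute's channel floor in the middle of the open gap between hold-down and waiting caps (chute x = 80 mm, y = z = 0). From chute x = 40 to 120 the side walls are only 5 mm high, so that a cap lying there can be taken by its sides, the fingers reaching down outside the walls.
- holddown (a joint): sprung hold-down (m): two steel rails, chute x -30 to 30 mm, each covering y 18 to 33 mm on its side; the 36 mm slot between them is open from above and at both ends, for closed fingers. Underside z 28, top 34 mm at 0 (on the cap); sinks to -0.003 once the cap has left, lifts to 0.004, 900 N/m. Fixed cheeks beside it: x -25 to 25, y 36 to 44 mm, up to z = 46, clips to 49.
- rail_top_end (a point): fixed point on the chute at the up-slope end of the rails (chute x = 30 mm, on the centre line, z = 28 mm). The cap is clear when its centre is at least 27 mm further up (chute x above 57 mm).
- queue1: the nearest waiting cap, same size as the jammed one, loose on the channel floor, centre at chute x 155 to 170 mm. Origin: centre of its underside. It must stay where it is.
- queue2: the second waiting cap, just above the first, chute x 227 to 235 mm. Origin: centre of its underside.
- tray: fixed shallow grey plastic tray, open on top, outside 160 (x) by 180 (y) by 26 mm high, walls and floor 5 mm thick. Origin: centre of its underside on the bench.
- beaker: bystander: empty glass beaker, 72 mm across, 95 mm high, loose. Origin: centre of its underside.
- carton: bystander: closed paper carton 55 x 90 x 140 mm high, loose. Origin: centre of its underside.
- meter: bystander: pen-shaped meter lying on the bench, 150 mm long, 36 mm wide, 22 mm high, loose. Origin: centre of the underside of its 100 mm black case; x towards its tip.
Not all that is in view belongs to the job. Leave any blue look-alike of the cap alone. Of the things that look like the tray, take the one that is farthest to the robot's right at the start.

How it is judged:
By the outcome, as a careful person would: the job done as asked, in the order asked, and still so for the second after the job is handed in, with the robot touching nothing.
It also fails if it takes over 58 s, if anything falls off the work surface, if the arm or the gripper's body presses on something with over 40 N, if the wrist force passes 120 N, or if a joint passes its speed limit or range.

### The arm

A 6-joint arm with a two-finger parallel gripper is mounted at the origin on the work surface. World frame = base frame: x ahead of the robot, y to its left, z up, the work surface at z = 0. Lengths are in m, angles in degrees, forces in N, time in s.
With the tool pointing down it reaches from about 0.35 to 0.875 m from the base axis. Payload 4.2 kg.
Tool frame: the origin (TCP) lies on the centre line of the jaws, within the pads' length; the fingertips stand 19 mm ahead of it and the grasp point (between the pads) is the TCP; z points along the fingers, y is the line along which they close (so a half turn about z gives the same grasp; the last joint's range is limited). The gripper opens to 87 mm and grips with 3 to 60 N. Pads are 19 mm wide; open, the fingers measure 117 mm over their backs; the gripper's body (75 mm by 190 mm) begins 51 mm behind the grasp point.
Start: joints at [-53.079, 22.042, 0.453, 0, -68.411, -14.817], TCP at [0.235, -0.579, 0.242] pointing down, gripper open.
Joint ranges: [-179.83, 179.83], [-69.29, 118.12], [-61.27, 80.66], [-181.25, 117.63], [-171.15, -9.14], [-177.46, 177.46]. Speed limits (degrees/s): [159.86, 159.86, 180, 180, 180, 180].

### API

Orientations are given as a 3x3 rotation matrix whose columns are the frame's x, y, z axes.
In Python, from station import sense, capture, finish_job, search_frame, masks_of gives the robot as it stands.
- The arm moves only by the tool drive_tool, never from a script. Its argument "rows" is a list of rows, each a list of 7 numbers: the opening in per cent of the stroke, from 0 (shut) to 100 (fully open), then the shift along the world's x, y, z in mm, then the turn, a rotation vector about the world's x, y, z in rad. In form: [[fingers, dx, dy, dz, wx, wy, wz], ...]. A call has 1 to 5 rows; each row shifts and turns the commanded pose from where the row before left it; what a row does not reach is not made up. A row lasts 1/12 s, in which the tool goes at most 41.7 mm and 7.16 degrees, less where a joint would pass 70% of its speed; a pose out of reach is approached as far as the arm can. A call is refused whole if a number of a shift passes 41.7 or a number of a turn 0.125, either way. A call with a gripper value outside its range is refused whole. The fingers move at their own pace and stop on an object; the grip force is fixed at half the most. Time passes only in rows, so rows that do not move let the fingers close. It gives the time, the measured TCP pose, the force, the opening and the grip force at its end, in the units of the state.
- sense(): the state, without advancing time (a new reading comes with each control period).
- capture(name): name is "scene" or "top"; returns a dict with "frame" (400x640x3 uint8, red, green, blue), "z_map" (400x640 float32, m along the optical axis (not along the pixel's ray), 0 where there is no reading), "fx", "fy", "cx", "cy" (pixels), "R" (3x3) and "t" (3): a world point X has camera coordinates R X + t. Camera axes: x right, y down, z forward; pixel columns grow to the right and rows downward; lengths in m; the calibration is good to about 2 mm. A picture is of the moment at which its call begins.
- finish_job(): hands the job in; it is judged then, once.
Trained networks look in a picture, given as the dict that the camera call returned (one of the last four; its "shot" number tells which), for a name from the list of things; names that differ only in an ending like _2 or _b are one class to them, and where a whole thing is asked for, a point or a joint stands for the part that bears it (a point fixed in the world has none). Each returns a list of dicts, best first, with "p" (0 to 1); they miss things now and then, are a little off and sometimes report something else, mostly with a low value. They report only what shows in the picture. A call takes as long as a camera call. They do not tell look-alikes from the thing itself.
- search_frame(label, picture): "xy" ([column, row] in pixels, amid what is visible of it).
- masks_of(label, picture): "region" (400x640 bool, what is visible of it) and "xy" ([column, row] in pixels, amid what is visible of it).
The state is a dict: "time_s": time; "joints": joint angles; "joint_velocities": joint speeds; "effort": joint torques, N m; "tcp_pos": TCP position; "ee_rot": TCP orientation; "wrist_force": force on the tool from outside, world axes, zero at the start; "moment": the same for the moment, N m; "gripper_width": opening from 0.0 (shut) to 1.0 (fully open); "gripper_force": force on a finger pad.
Only numpy, scipy, OpenCV 4.12 (cv2) and the standard library are available. Lean on these libraries where they do the work, as an engineer would, in place of code of your own. Each camera call takes 0.05 s, during which the arm holds its last target. There are 200 camera calls.

## Working session

There is one attempt and no reset: what is moved stays moved. The work goes in short steps, Python scripts to look and compute and a tool call to move; the robot and the scene stay as the last step left them, time stands still between calls to the robot, and variables do not carry over. Pictures are saved under pics/ and viewed, at most 10 in all, crops included, and the job is handed in when it is done.

Besides the shell and the picture viewer there is one more tool, called by a JSON object that holds its "op" and its "data". drive_tool: Moves the arm, as the interface text tells. Its arguments: {"type":"object","properties":{"rows":{"type":"array"}},"required":["rows"]}

```bash
mkdir -p pics
cat > h.py <<'E'
import numpy as np, cv2
from station import sense, capture, finish_job, search_frame, masks_of
def cloud(c):
    z=c["z_map"]; v,u=np.mgrid[0:400,0:640]
    P=np.stack([(u-c["cx"])/c["fx"]*z,(v-c["cy"])/c["fy"]*z,z],-1)
    W=(P-np.array(c["t"]))@np.array(c["R"])
    W[z<=0]=np.nan
    return W
def save(c,n): cv2.imwrite("pics/"+n,c["frame"][:,:,::-1])
E
python3 - <<'E'
from h import *
a=capture("scene");b=capture("top");save(a,"s0.png");save(b,"t0.png")
np.set_printoptions(precision=4,suppress=True)
for c,n in((a,"scene"),(b,"top")):
    W=cloud(c); print(n,-np.array(c["R"]).T@c["t"])
    for l in["cap","chute","tray","beaker","carton","meter","holddown","queue1"]:
        for d in masks_of(l,c):
            p=W[d["region"]]; p=p[~np.isnan(p[:,0])]
            print(l,round(d["p"],2),d["xy"],np.median(p,0),np.percentile(p,2,0),np.percentile(p,98,0))
E
```

```text
scene [1.0826 0.2176 0.9366]
cap 0.68 [354.4, 201.9] [0.5049 0.0402 0.0263] [0.4735 0.0152 0.0027] [0.5241 0.064  0.0302]
cap 0.53 [394.9, 210.0] [0.5355 0.1618 0.1113] [0.4749 0.1415 0.0774] [0.5519 0.1846 0.1185]
chute 0.93 [384.7, 237.8] [0.6009 0.1671 0.0949] [0.4028 0.1146 0.0025] [0.7876 0.2314 0.1342]
tray 0.76 [277.9, 182.8] [ 0.5284 -0.2084  0.0046] [ 0.4401 -0.3038 -0.0002] [ 0.6213 -0.1107  0.026 ]
tray 0.66 [253.1, 272.0] [ 0.8197 -0.0999  0.0044] [ 0.7256 -0.2008  0.0002] [0.9145 0.0009 0.026 ]
tray 0.42 [395.9, 209.6] [0.5364 0.1613 0.1117] [0.4996 0.1415 0.0914] [0.5513 0.1834 0.1176]
beaker 0.88 [231.7, 197.9] [ 0.6798 -0.2709  0.0612] [ 0.648  -0.3027  0.0025] [ 0.7149 -0.2362  0.0948]
carton 0.58 [475.9, 230.2] [0.4866 0.3706 0.1123] [0.438  0.3262 0.0037] [0.4955 0.4132 0.1414]
meter 0.74 [207.8, 169.2] [ 0.6007 -0.4143  0.0198] [ 0.548  -0.463   0.0043] [ 0.6594 -0.3628  0.0235]
holddown 0.66 [389.1, 204.9] [0.5189 0.1435 0.1205] [0.4884 0.117  0.1122] [0.548  0.1985 0.1361]
queue1 0.91 [378.6, 256.6] [0.6808 0.1809 0.1343] [0.6307 0.1542 0.1007] [0.7023 0.2066 0.
[... 811 characters left out ...]
0.1452]
carton 0.62 [395.0, 179.2] [ 0.6851 -0.2773  0.042 ] [ 0.645  -0.3046 -0.001 ] [ 0.7116 -0.2391  0.0977]
meter 0.64 [437.7, 207.0] [ 0.5897 -0.4199  0.0216] [ 0.542  -0.4626  0.0055] [ 0.6518 -0.3683  0.0276]
holddown 0.64 [267.9, 227.1] [0.5142 0.1398 0.1203] [0.4871 0.1168 0.0895] [0.545  0.1927 0.1376]
holddown 0.48 [261.7, 226.4] [0.5205 0.1586 0.1146] [0.4992 0.1428 0.1083] [0.5427 0.1744 0.1218]
queue1 0.83 [256.5, 173.3] [0.671  0.1768 0.1367] [0.6472 0.1536 0.115 ] [0.6967 0.2046 0.1445]
queue1 0.59 [250.7, 152.1] [0.7432 0.1887 0.1486] [0.7202 0.1632 0.1219] [0.7681 0.2182 0.1551]
queue1 0.31 [260.5, 209.4] [0.5806 0.159  0.0933] [0.4054 0.108  0.0004] [0.788  0.2272 0.1439]
```

View pics/s0.png

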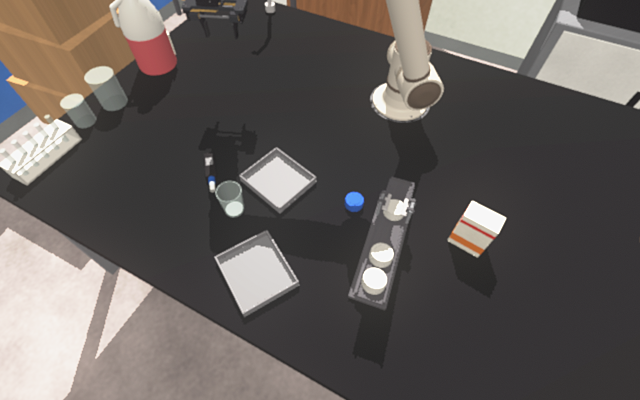

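View pics/t0.png

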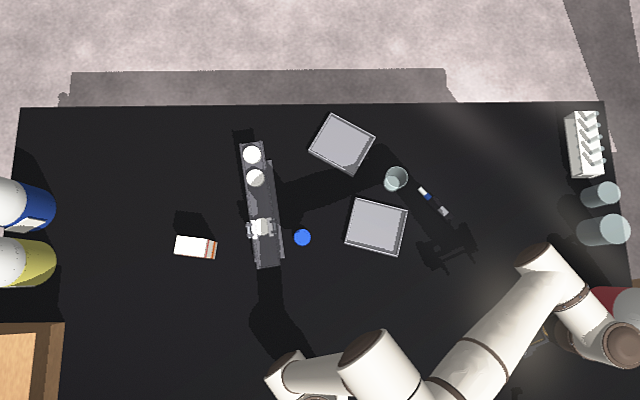

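The target tray is the one at scene (278,183), top (375,227), with world centre about (0.527,-0.211). The jammed cap is at top (262,227), and the waiting caps are at (256,173) and (251,152). The blue look-alike is at (303,237). Next I'll fit the chute pose.

```bash
cat >> h.py <<'E'
def chuteR(yaw,tilt=0.15):
    c,s=np.cos(yaw),np.sin(yaw); ct,st=np.cos(tilt),np.sin(tilt)
    return np.array([[c*ct,-s,-c*st],[s*ct,c,-s*st],[st,0,ct]])
E
python3 - <<'E'
from h import *
np.set_printoptions(precision=4,suppress=True)
o=np.array([.52,.158,.085]);R=chuteR(np.radians(9.4))
ims=[]
for n in("scene","top"):
    c=capture(n);W=cloud(c);L=(W-o)@R
    L=L.reshape(-1,3);col=c["frame"].reshape(-1,3)
    k=(abs(L[:,1])<.09)&(L[:,0]>-.16)&(L[:,0]<.32)&(L[:,2]>-.03)
    L=L[k]*1000;col=col[k]
    # caps: white bright points near z=28
    for x0 in(165,235):
        m=(abs(L[:,0]-x0)<45)&(abs(L[:,2]-28)<5)&(abs(L[:,1])<45)
        p=L[m]; cc,r=cv2.minEnclosingCircle(p[:,:2].astype(np.float32)); print(n,x0,len(p),cc,r,np.median(p,0))
    for a,b in((-100,-40),(50,110),(190,205)):
        m=(L[:,0]>a)&(L[:,0]<b)
        for z0 in range(-4,16,2):
            q=L[m&(L[:,2]>=z0)&(L[:,2]<z0+2)]
            if len(q)>4: print(a,z0,len(q),np.percentile(q[:,1],[0,5,25,50,75,95,100]))
    im=np.zeros((360,960,3),np.uint8)
    for p,q in zip(L,col):
        h=int(np.clip((p[2]+30)*3,0,255)); x=int((p[0]+160)*2);y=int((90-p[1])*2)
        cv2.rectangle(im,(x-2,y-2),(x+2,y+2),tuple(int(v) for v in cv2.applyColorMap(np.uint8([[h]]),cv2.COLORMAP_JET)[0,0]),-1)
    ims.append(im)
cv2.imwrite("pics/h.png",cv2.resize(np.vstack(ims),(800,600)))
E
```

```text
scene 165 344 (172.1111602783203, -3.5664896965026855) 38.39846420288086 [162.2661  -2.7927  26.9451]
scene 235 401 (235.75955200195312, -4.490955352783203) 27.46826171875 [236.8119  -4.18    27.1353]
-100 -4 73 [-33.3637 -27.0416  -8.7013   5.5412  18.495   39.0336  40.4823]
-100 -2 142 [-33.261  -23.6574 -12.1185   2.0098  18.4717  32.6394  40.6929]
-100 0 58 [-32.9371 -26.7021  -8.533    4.6571  17.7353  31.5106  34.0524]
-100 2 6 [-26.1675 -20.6733  -4.0271   0.1965  24.2672  32.6312  33.1594]
-100 4 8 [-28.6251 -28.3674 -26.9762  34.4365  35.3866  36.7645  36.9976]
-100 6 15 [-30.5791 -30.2617 -28.8263  34.1909  35.6956  37.0353  37.351 ]
-100 8 6 [-29.3931 -29.2771 -28.6251 -27.3388 -26.6016  18.5645  33.5795]
50 -4 118 [-35.9005 -28.5243 -16.7496  -4.6595  13.9081  29.6839  36.7381]
50 -2 252 [-37.6766 -32.266  -17.3794  -1.0321  16.1017  29.0025  36.9215]
50 0 95 [-35.1342 -32.8643 -14.8051   3.4178  17.5082  27.7204  35.6637]
50 2 35 [-33.7329 -33.4601 -31.2505  29.4941  31.9922  33.8376  34.4381]
50 4 22 [-34.198  -33.7782 -31.9118  -0.5405  31.0806  32.7754  33.05  ]
190 -
[... 1354 characters left out ...]
7  -2.4588  12.6972  27.0814  35.7591]
50 2 100 [-38.0494 -35.4319 -17.3287   0.7993  16.3215  31.2355  35.8248]
50 4 59 [-37.7852 -35.3497 -26.2972  -4.4658  18.7782  30.8885  33.3849]
50 6 21 [-38.9952 -31.5363  -9.2652  28.5545  31.3255  33.4656  34.4501]
50 8 16 [-34.9201 -34.5161 -32.9911 -31.6401 -12.46    32.1046  32.4577]
50 10 6 [-35.5883 -35.5348 -34.388   -1.4218  29.0279  29.4979  29.6054]
190 -2 19 [-26.9486 -24.0806 -19.228   -0.1451  12.8923  26.3285  32.7819]
190 0 33 [-41.1198 -38.2785 -20.8768  -7.6415  11.6094  28.0679  32.1764]
190 2 26 [-40.3065 -37.5087 -17.1096   0.2056   9.2816  23.2884  25.976 ]
190 4 8 [-29.414  -28.141  -19.1128 -11.0903  -0.599   15.7671  22.6778]
```

View pics/h.png

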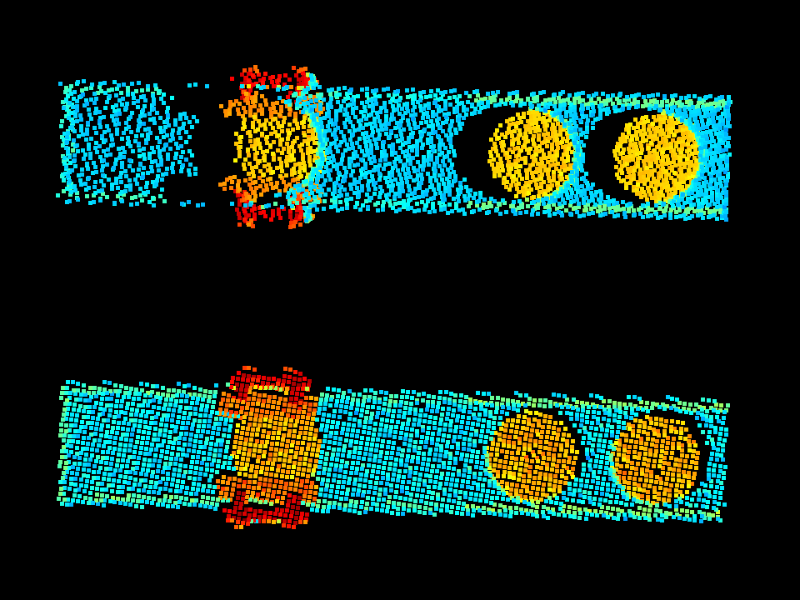

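Run:
```python
from h import *
from scipy.optimize import minimize
np.set_printoptions(precision=4,suppress=True)
s=sense();print(s["tcp_pos"],s["ee_rot"],s["wrist_force"])
o=np.array([.5215,.1597,.085]);R=chuteR(np.radians(7.95))
for n in("scene","top"):
    c=capture(n);W=cloud(c);L=(W-o)@R*1000
    L=L.reshape(-1,3)
    k=(abs(L[:,1])<60)&(L[:,0]>-160)&(L[:,0]<320)&(L[:,2]>-8); L=L[k]
    f=L[(abs(L[:,2])<7)&(abs(L[:,1])<24)]
    A=np.c_[f[:,:2],np.ones(len(f))];print(n,"floor fit",np.linalg.lstsq(A,f[:,2],rcond=None)[0])
    print("x ends",np.percentile(L[abs(L[:,1])<25][:,0],[0,.5,99.5,100]))
    for a,b in((-110,-60),(45,75),(75,110),(190,205),(258,275)):
        q=L[(L[:,0]>a)&(L[:,0]<b)][:,1]; print(a,np.percentile(q,[1,99]),"mid",np.percentile(q,[1,99]).mean())
    for x0,y1 in((5,17),(162,30),(233,30)):
        m=(abs(L[:,0]-x0)<34)&(abs(L[:,2]-28)<4.5)&(abs(L[:,1])<y1); p=L[m]
        print("cap",np.percentile(p,[1,50,99],0).tolist())
    m=L[(L[:,2]>31)&(abs(L[:,0])<50)];print("rails",np.percentile(m,[1,99],0))
    # target tray, and rough yaw
    for d in masks_of("tray",c):
        p=W[d["region"]];p=p[~np.isnan(p[:,0])]; 
        if d["p"]>.6: print("tray",cv2.minAreaRect(p[:,:2].astype(np.float32)*1000))
```

```text
[ 0.2352 -0.579   0.2416] [[-0.9265 -0.3763  0.    ]
 [-0.3763  0.9265 -0.    ]
 [-0.     -0.     -1.    ]] [-0.0391 -0.7632 -0.    ]
scene floor fit [-0.      0.0007 -0.5131]
x ends [-125.0052 -122.3529  274.7623  276.0628]
-110 [-36.008   36.2149] mid 0.10347534233815736
45 [-35.4448  36.2081] mid 0.3816383424759344
75 [-36.0329  36.2416] mid 0.10430618250489943
190 [-35.3407  36.9787] mid 0.8190105490609163
258 [-35.2424  36.7978] mid 0.7777015996154084
cap [[-19.417895457783406, -16.471556141065452, 24.792734634012994], [7.419328249896064, -0.06338561259774037, 27.31294526099846], [32.50637666164674, 16.58843557659762, 30.260115015319048]]
cap [[133.7717887263511, -25.289513368183382, 24.17455354581897], [160.77348671072528, -0.1148469998605236, 27.294795219580884], [185.13651977557575, 24.43661875398185, 30.14542688471886]]
cap [[208.14482182567642, -24.793327807775068, 23.92246844046694], [235.48419549371962, 0.03369945574117132, 27.31333808976489], [259.09798171947364, 24.233831775276688, 30.193762141293846]]
rails [[-27.6721 -46.6964  31.1373]
 [ 30.2681  46.6715  50.2547]]
t
[... 792 characters left out ...]
, [158.22502307877642, -1.579176125868175, 29.590865660362578], [182.66490544785626, 23.50856940312284, 32.46264705424113]]
cap [[206.83250423367144, -26.64406714315518, 24.331349748639212], [231.60576177101808, -1.1799540047944443, 29.204452775281183], [256.2814553532346, 22.654487714003157, 32.40618712154819]]
rails [[-29.6423 -46.6301  31.1448]
 [ 26.4343  46.4535  53.5774]]
tray ((821.39111328125, -102.4503402709961), (188.53684997558594, 177.59918212890625), 59.21281814575195)
tray ((528.8910522460938, -212.56651306152344), (186.0220184326172, 165.50306701660156), 74.27145385742188)
tray ((469.04974365234375, 393.0337219238281), (141.38946533203125, 65.2850341796875), 81.65330505371094)
```

```bash
cat >> h.py <<'E'
from scipy.spatial.transform import Rotation as Ro
O=np.array([.5215,.1597,.085]);CR=chuteR(np.radians(7.95))
PUSH=CR@np.array([[0,-1,0],[-1,0,0],[0,0,-1.]])   # tool y = -chute x
GRASP=CR@np.array([[-1,0,0],[0,1,0],[0,0,-1.]])    # tool y = chute y
def W(x,y,z): return O+CR@(np.array([x,y,z])/1000)
def plan(p,R,n):
    s=sense(); d=(np.array(p)-s["tcp_pos"])*1000; r=(Ro.from_matrix(R)*Ro.from_matrix(np.array(s["ee_rot"])).inv()).as_rotvec()
    print("chute tcp mm",((np.array(s["tcp_pos"])-O)@CR*1000).round(1),"F",np.round(s["wrist_force"],1),"t",s["time_s"],"w",s["gripper_width"])
    print("total",d.round(1),r.round(4),"per row",(d/n).round(2),(r/n).round(4))
E
python3 -c "
from h import *
print(np.linalg.det(PUSH),np.linalg.det(GRASP))
plan(W(-47,0,112),PUSH,20)"
```

```text
0.9999999999999999 0.9999999999999999
chute tcp mm [-358.  -692.   212.4] F [ 1.1  0.7 -0.2] t 1.2 w 0.9953322451722042
total [223.7 730.  -52.8] [-0.0807 -0.1399  1.3211] per row [11.18 36.5  -2.64] [-0.004  -0.007   0.0661]
```

{"op": "drive_tool", "data": {"rows": [[0, 11.2, 36.5, 0, -0.004, -0.007, 0.066], [0, 11.2, 36.5, 0, -0.004, -0.007, 0.066], [0, 11.2, 36.5, 0, -0.004, -0.007, 0.066], [0, 11.2, 36.5, 0, -0.004, -0.007, 0.066], [0, 11.2, 36.5, 0, -0.004, -0.007, 0.066]]}}

```text
time_s: 1.62
tcp_pos: [0.2913, -0.395, 0.2416]
ee_rot: [[-0.752, -0.658, 0.038], [-0.658, 0.753, -0.014], [-0.019, -0.036, -0.999]]
wrist_force: [1.1, 0.5, -0.2]
gripper_width: 0.705
gripper_force: 0.0
```

{"op": "drive_tool", "data": {"rows": [[0, 11.2, 36.5, 0, -0.004, -0.007, 0.066], [0, 11.2, 36.5, 0, -0.004, -0.007, 0.066], [0, 11.2, 36.5, 0, -0.004, -0.007, 0.066], [0, 11.2, 36.5, 0, -0.004, -0.007, 0.066], [0, 11.2, 36.5, 0, -0.004, -0.007, 0.066]]}}

```text
time_s: 2.03
tcp_pos: [0.3473, -0.2124, 0.242]
ee_rot: [[-0.497, -0.864, 0.079], [-0.867, 0.498, -0.015], [-0.027, -0.076, -0.997]]
wrist_force: [0.9, -0.1, 0.2]
gripper_width: 0.326
gripper_force: 0.0
```

{"op": "drive_tool", "data": {"rows": [[0, 11.2, 36.5, 0, -0.004, -0.007, 0.066], [0, 11.2, 36.5, 0, -0.004, -0.007, 0.066], [0, 11.2, 36.5, 0, -0.004, -0.007, 0.066], [0, 11.2, 36.5, 0, -0.004, -0.007, 0.066], [0, 11.2, 36.5, 0, -0.004, -0.007, 0.066]]}}

```text
time_s: 2.45
tcp_pos: [0.4033, -0.0296, 0.2422]
ee_rot: [[-0.188, -0.975, 0.118], [-0.982, 0.189, -0.002], [-0.02, -0.116, -0.993]]
wrist_force: [0.8, -0.3, -0.0]
gripper_width: 0.02
gripper_force: 0.0
```

{"op": "drive_tool", "data": {"rows": [[0, 11.2, 36.5, 0, -0.004, -0.007, 0.066], [0, 11.2, 36.5, 0, -0.004, -0.007, 0.066], [0, 11.2, 36.5, 0, -0.004, -0.007, 0.066], [0, 11.2, 36.5, 0, -0.004, -0.007, 0.066], [0, 0, 0, 0, 0, 0, 0]]}}

```text
time_s: 2.87
tcp_pos: [0.4502, 0.1195, 0.2421]
ee_rot: [[0.08, -0.986, 0.145], [-0.997, -0.078, 0.018], [-0.006, -0.146, -0.989]]
wrist_force: [-0.3, -0.0, 0.1]
gripper_width: 0.008
gripper_force: 0.0
```

```bash
python3 -c "
from h import *
plan(W(-47,0,112),PUSH,4)"
```

```text
chute tcp mm [-51.8 -29.9 166.8] F [-0.3 -0.   0.1] t 2.8667 w 0.007913350285348127
total [  8.7  31.4 -53.4] [-0.0057 -0.0041  0.059 ] per row [  2.17   7.85 -13.36] [-0.0014 -0.001   0.0148]
```

{"op": "drive_tool", "data": {"rows": [[0, 2.2, 7.85, -13.3, -0.0014, -0.001, 0.0148], [0, 2.2, 7.85, -13.3, -0.0014, -0.001, 0.0148], [0, 2.2, 7.85, -13.3, -0.0014, -0.001, 0.0148], [0, 2.1, 7.85, -13.3, -0.0014, -0.001, 0.0148], [0, 0, 0, 0, 0, 0, 0]]}}

```text
time_s: 3.28
tcp_pos: [0.4557, 0.1457, 0.186]
ee_rot: [[0.131, -0.981, 0.141], [-0.991, -0.13, 0.016], [0.003, -0.142, -0.99]]
wrist_force: [-0.3, 0.1, -0.7]
gripper_width: 0.007
gripper_force: 0.0
```

```bash
python3 -c "
from h import *
plan(W(-47,0,24),PUSH,5)
c=capture('top');save(c,'t1.png');d=capture('scene');
im=np.hstack([cv2.resize(c['frame'][170:290,200:320],(390,390)),cv2.resize(d['frame'][150:290,320:460],(390,390))])
cv2.imwrite('pics/a1.png',im[:,:,::-1])"
```

```text
chute tcp mm [-51.3  -4.8 109.9] F [-0.3  0.1 -0.7] t 3.2833 w 0.007127746818637631
total [ 16.2   7.1 -84.3] [ 0.0037 -0.0072  0.0074] per row [  3.25   1.42 -16.87] [ 0.0007 -0.0014  0.0015]
```

View pics/a1.png

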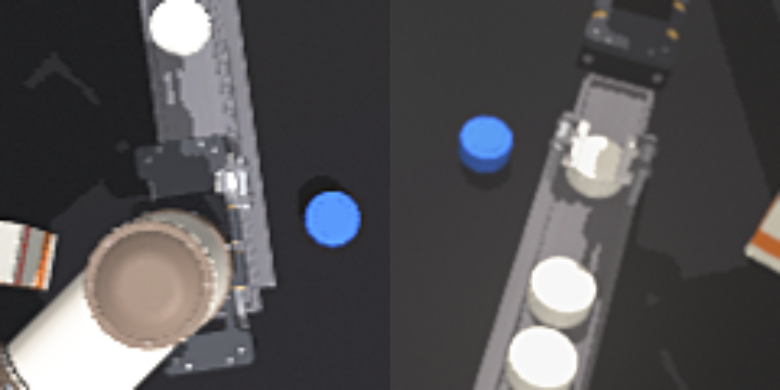

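The top view shows the gripper over the down-slope end of the chute. The scene view shows the cap under the rails (about (600,165) in the crop) with the slot open. Next I descend behind the cap.

{"op": "drive_tool", "data": {"rows": [[0, 2.5, 0.5, -15, 0, 0, 0], [0, 2.5, 0.5, -15, 0, 0, 0], [0, 2.5, 0.5, -15, 0, 0, 0], [0, 0, 0, 0, 0, 0, 0], [0, 0, 0, 0, 0, 0, 0]]}}

```text
time_s: 3.8
tcp_pos: [0.4644, 0.147, 0.144]
ee_rot: [[0.13, -0.981, 0.145], [-0.992, -0.129, 0.018], [0.001, -0.146, -0.989]]
wrist_force: [-0.8, -0.3, 0.4]
gripper_width: 0.001
gripper_force: 0.0
```

```bash
python3 -c "
from h import *
plan(W(-47,0,24),PUSH,4)"
```

```text
chute tcp mm [-48.9  -4.7  67. ] F [-0.8 -0.3  0.4] t 3.8 w 0.0008252238212024177
total [  7.5   5.8 -42.3] [ 0.0013 -0.003   0.0085] per row [  1.89   1.45 -10.57] [ 0.0003 -0.0008  0.0021]
```

{"op": "drive_tool", "data": {"rows": [[0, 1.9, 1.5, -10.5, 0, 0, 0.004], [0, 1.9, 1.5, -10.5, 0, 0, 0.004], [0, 1.9, 1.5, -10.5, 0, 0, 0], [0, 1.9, 1.4, -8.5, 0, 0, 0], [0, 0, 0, 0, 0, 0, 0]]}}

```text
time_s: 4.22
tcp_pos: [0.4719, 0.1532, 0.1031]
ee_rot: [[0.138, -0.98, 0.144], [-0.99, -0.137, 0.019], [0.001, -0.146, -0.989]]
wrist_force: [-0.9, -0.8, -0.4]
gripper_width: 0.008
gripper_force: 0.0
```

```bash
python3 -c "
from h import *
plan(W(-37,0,24),PUSH,4)"
```

```text
chute tcp mm [-46.8   0.4  25.4] F [-0.9 -0.8 -0.4] t 4.2167 w 0.008308163961744285
total [9.8 1.  0.1] [ 0.0015 -0.0037  0.0001] per row [2.46 0.24 0.02] [ 0.0004 -0.0009  0.    ]
```

{"op": "drive_tool", "data": {"rows": [[0, 3.9, 0.5, 0.5, 0, 0, 0], [0, 3.9, 0.5, 0.5, 0, 0, 0], [0, 3.9, 0.6, 0.6, 0, 0, 0], [0, 3.9, 0.6, 0.6, 0, 0, 0], [0, 3.9, 0.6, 0.6, 0, 0, 0]]}}

```text
time_s: 4.63
tcp_pos: [0.4892, 0.1546, 0.1058]
ee_rot: [[0.137, -0.981, 0.14], [-0.991, -0.136, 0.016], [0.003, -0.14, -0.99]]
wrist_force: [-9.0, -0.4, 4.9]
gripper_width: 0.007
gripper_force: 4.8
```

```bash
python3 -c "
from h import *
plan(W(38,0,25),PUSH,10)"
```

```text
chute tcp mm [-29.2  -0.6  25.5] F [-9.  -0.4  4.9] t 4.6333 w 0.006885599381216718
total [65.8  9.8  9.6] [ 0.0042 -0.0086  0.0016] per row [6.58 0.98 0.96] [ 0.0004 -0.0009  0.0002]
```

{"op": "drive_tool", "data": {"rows": [[0, 6.2, 0.9, 1.2, 0, 0, 0], [0, 6.2, 0.9, 1.2, 0, 0, 0], [0, 6.2, 0.9, 1, 0, 0, 0], [0, 6.2, 0.9, 1, 0, 0, 0], [0, 6.2, 0.9, 1, 0, 0, 0]]}}

```text
time_s: 5.05
tcp_pos: [0.5198, 0.1587, 0.1106]
ee_rot: [[0.137, -0.981, 0.138], [-0.991, -0.136, 0.016], [0.003, -0.139, -0.99]]
wrist_force: [-7.1, -1.9, 2.3]
gripper_width: 0.003
gripper_force: 3.6
```

```bash
python3 -c "
from h import *
plan(W(38,0,25),PUSH,6)
for n in('scene',):
    c=capture(n)
    for d in search_frame('cap',c): print(d)
    L=(cloud(c)-O)@CR*1000
    m=(abs(L[...,2]-28)<3)&(abs(L[...,1])<15)&(L[...,0]>-20)&(L[...,0]<250)
    print(np.histogram(L[m][:,0],bins=range(-20,260,10)))
    im=cv2.resize(c['frame'][150:290,320:460],(560,560));cv2.imwrite('pics/a2.png',im[:,:,::-1])"
```

```text
chute tcp mm [ 2.  -0.7 25.6] F [-7.1 -1.9  2.3] t 5.05 w 0.002941677987648277
total [35.2  5.7  4.8] [ 0.0048 -0.0099  0.0017] per row [5.87 0.94 0.8 ] [ 0.0008 -0.0017  0.0003]
{'xy': [352.9, 201.1], 'p': 0.87}
{'xy': [389.6, 222.4], 'p': 0.46}
(array([ 0,  0,  0,  0,  0,  0,  1, 34, 22,  0,  0,  0,  0,  0,  0, 21, 39,
       41, 45, 46, 21,  0, 10, 47, 50, 50, 50]), array([-20, -10,   0,  10,  20,  30,  40,  50,  60,  70,  80,  90, 100,
       110, 120, 130, 140, 150, 160, 170, 180, 190, 200, 210, 220, 230,
       240, 250]))
```

View pics/a2.png

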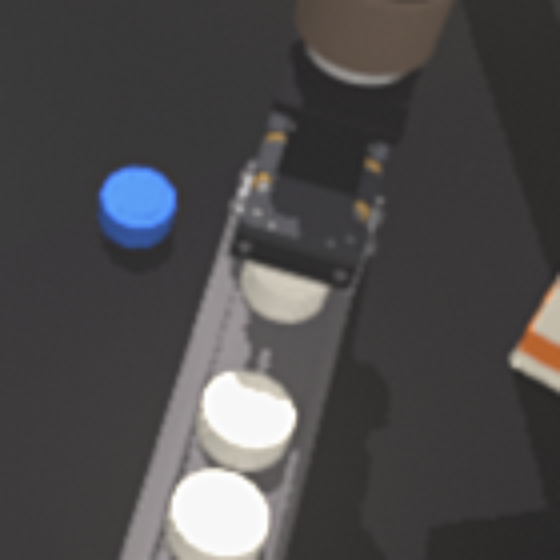

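The cap (crop (285,290)) is sliding flat in the channel, and its front edge is at chute x of about 67 mm. The waiting caps have not moved, so I keep pushing.

{"op": "drive_tool", "data": {"rows": [[0, 7, 1.1, 1, 0, 0, 0], [0, 7, 1.1, 1, 0, 0, 0], [0, 7, 1.1, 1, 0, 0, 0], [0, 7, 1.1, 1, 0, 0, 0], [0, 7, 1.1, 1, 0, 0, 0]]}}

```text
time_s: 5.57
tcp_pos: [0.5587, 0.1666, 0.1172]
ee_rot: [[0.139, -0.979, 0.146], [-0.99, -0.137, 0.021], [-0.0, -0.148, -0.989]]
wrist_force: [-0.7, -0.5, -0.4]
gripper_width: 0.006
gripper_force: 0.2
```

{"op": "drive_tool", "data": {"rows": [[0, 0, 0, 0, 0, 0, 0], [0, -5, -0.7, -0.8, 0, 0, 0], [0, -5, -0.7, -0.8, 0, 0, 0], [0, 0, 0, 0, 0, 0, 0], [0, 0, 0, 0, 0, 0, 0]]}}

```text
time_s: 5.98
tcp_pos: [0.5465, 0.1644, 0.1149]
ee_rot: [[0.139, -0.98, 0.144], [-0.99, -0.137, 0.019], [0.001, -0.146, -0.989]]
wrist_force: [-0.1, 0.3, -0.4]
gripper_width: 0.008
gripper_force: 0.0
```

```bash
python3 -c "
from h import *
plan(W(28,0,110),PUSH,4)
c=capture('scene')
L=(cloud(c)-O)@CR*1000
m=(abs(L[...,2]-28)<3)&(abs(L[...,1])<30)&(L[...,0]>30)&(L[...,0]<130)
print(np.percentile(L[m],[1,50,99],0))
m=(abs(L[...,2]-28)<3)&(abs(L[...,1])<30)&(L[...,0]>125)&(L[...,0]<195)
print(np.percentile(L[m],[1,50,99],0))
"
```

```text
chute tcp mm [29.6  1.2 25.8] F [-0.1  0.3 -0.4] t 5.9833 w 0.007532409683322991
total [-13.9  -3.2  83. ] [ 0.0013 -0.0037 -0.0005] per row [-3.47 -0.8  20.76] [ 0.0003 -0.0009 -0.0001]
[[ 77.74540509 -27.48932022  25.11563043]
 [ 90.83377946  -2.21374062  27.3403921 ]
 [107.49664497  23.28802131  30.1973288 ]]
[[133.34749038 -24.94485316  25.23517689]
 [159.76857992  -0.57079444  27.37801178]
 [184.00085772  23.93353917  30.08168142]]
```

{"op": "drive_tool", "data": {"rows": [[0, -3.5, -0.7, 20.8, 0, 0, 0], [0, -3.5, -0.7, 20.8, 0, 0, 0], [0, -3.5, -0.7, 20.8, 0, 0, 0], [0, -3.5, -0.7, 20.8, 0, 0, 0], [50, 0, 0, 0, 0, 0, 0]]}}

```text
time_s: 6.45
tcp_pos: [0.5351, 0.163, 0.2032]
ee_rot: [[0.14, -0.978, 0.153], [-0.99, -0.138, 0.024], [-0.002, -0.155, -0.988]]
wrist_force: [1.3, -0.9, -0.3]
gripper_width: 0.03
gripper_force: 0.0
```

{"op": "drive_tool", "data": {"rows": [[100, 2.5, 0.3, 0.4, 0.0166, 0.0023, -0.111], [100, 2.5, 0.3, 0.4, 0.0166, 0.0023, -0.111], [100, 2.5, 0.3, 0.4, 0.0166, 0.0023, -0.111], [100, 2.5, 0.3, 0.4, 0.0166, 0.0023, -0.111], [100, 2.5, 0.3, 0.4, 0.0166, 0.0023, -0.111]]}}

```text
time_s: 6.87
tcp_pos: [0.5457, 0.1634, 0.1998]
ee_rot: [[-0.409, -0.901, 0.145], [-0.909, 0.416, 0.021], [-0.079, -0.123, -0.989]]
wrist_force: [-0.4, 1.4, 0.1]
gripper_width: 0.375
gripper_force: 0.0
```

{"op": "drive_tool", "data": {"rows": [[100, 2.5, 0.3, 0.4, 0.0166, 0.0023, -0.111], [100, 2.5, 0.3, 0.4, 0.0166, 0.0023, -0.111], [100, 2.5, 0.3, 0.4, 0.0166, 0.0023, -0.111], [100, 2.5, 0.3, 0.4, 0.0166, 0.0023, -0.111], [100, 2.5, 0.3, 0.4, 0.0166, 0.0023, -0.111]]}}

```text
time_s: 7.28
tcp_pos: [0.5582, 0.1649, 0.2017]
ee_rot: [[-0.826, -0.545, 0.145], [-0.548, 0.836, 0.023], [-0.134, -0.061, -0.989]]
wrist_force: [0.5, -0.3, 1.2]
gripper_width: 0.756
gripper_force: 0.0
```

{"op": "drive_tool", "data": {"rows": [[100, 2.5, 0.3, 0.4, 0.0166, 0.0023, -0.111], [100, 2.5, 0.3, 0.4, 0.0166, 0.0023, -0.111], [100, 2.5, 0.3, 0.4, 0.0166, 0.0023, -0.111], [100, 2.5, 0.3, 0.4, 0.0166, 0.0023, -0.111], [100, 0, 0, 0, 0, 0, 0]]}}

```text
time_s: 7.7
tcp_pos: [0.5685, 0.1661, 0.2034]
ee_rot: [[-0.98, -0.136, 0.147], [-0.134, 0.991, 0.024], [-0.149, 0.003, -0.989]]
wrist_force: [0.4, 0.5, 0.6]
gripper_width: 0.989
gripper_force: 0.0
```

```bash
python3 -c "
from h import *
plan(W(82,0,110),GRASP,4)
c=capture('scene')
L=(cloud(c)-O)@CR*1000
for a,b in((30,125),(125,195)):
  m=(abs(L[...,2]-28)<3)&(abs(L[...,1])<30)&(L[...,0]>a)&(L[...,0]<b)
  print(np.percentile(L[m],[1,50,99],0))
im=cv2.resize(c['frame'][150:290,320:460],(560,560));cv2.imwrite('pics/a3.png',im[:,:,::-1])
"
```

```text
chute tcp mm [ 6.460e+01 -1.000e-01  1.099e+02] F [0.4 0.5 0.6] t 7.7 w 0.9893748637297598
total [17.   2.5  2.7] [-0.0032 -0.0012  0.0021] per row [4.25 0.62 0.66] [-0.0008 -0.0003  0.0005]
[[ 55.98927979 -26.17937806  25.08997948]
 [ 83.7607426   -2.35987531  27.27442004]
 [107.93503263  22.64358866  30.2133372 ]]
[[132.75141835 -24.73894233  25.14208124]
 [159.86643428   0.23708932  27.38045086]
 [184.48903239  24.61528463  30.3953567 ]]
```

View pics/a3.png

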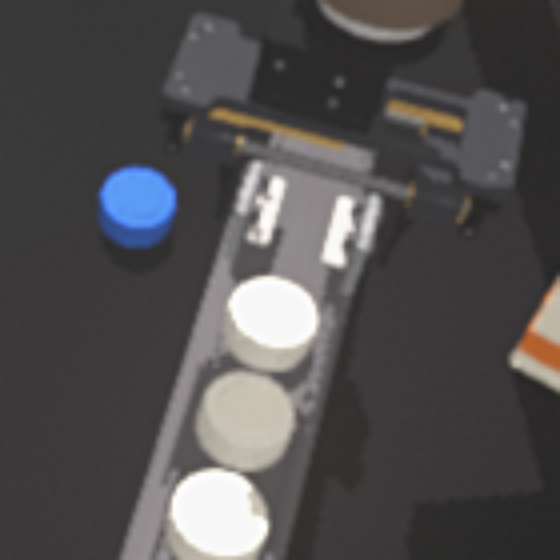

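The cap is clear of the rails, flat in the gap at crop (272,318), at chute (82.5,-1.7). The queue caps have not moved. Next I align over it and descend.

{"op": "drive_tool", "data": {"rows": [[100, 8.9, 0.4, 1.3, 0, 0, 0], [100, 8.9, 0.4, 1.3, 0, 0, 0], [100, 2.4, 0.3, -16.3, -0.003, -0.001, 0.002], [100, 2.4, 0.3, -16.3, 0, 0, 0], [100, 2.4, 0.4, -16.3, 0, 0, 0]]}}

```text
time_s: 8.17
tcp_pos: [0.5945, 0.1681, 0.1572]
ee_rot: [[-0.979, -0.141, 0.149], [-0.14, 0.99, 0.022], [-0.151, 0.0, -0.989]]
wrist_force: [-0.9, 0.8, -0.2]
gripper_width: 1.0
gripper_force: 0.0
```

{"op": "drive_tool", "data": {"rows": [[100, 2.4, 0.3, -16.3, 0, 0, 0], [100, 0, 0, 0, 0, 0, 0], [100, 0, 0, 0, 0, 0, 0]]}}

```text
time_s: 8.42
tcp_pos: [0.5961, 0.168, 0.1404]
ee_rot: [[-0.979, -0.141, 0.147], [-0.139, 0.99, 0.02], [-0.148, -0.001, -0.989]]
wrist_force: [-0.3, -0.3, 0.8]
gripper_width: 0.998
gripper_force: 0.0
```

```bash
python3 -c "
from h import *
plan(W(82.5,-1.7,27.5),GRASP,2)
"
```

```text
chute tcp mm [82.4 -2.1 43.6] F [-0.3 -0.3  0.8] t 8.4167 w 0.9976480604470475
total [  2.4   0.8 -15.9] [ 0.0013 -0.0013 -0.0026] per row [ 1.19  0.38 -7.96] [ 0.0007 -0.0007 -0.0013]
```

{"op": "drive_tool", "data": {"rows": [[100, 1.2, 0.4, -8, 0, 0, 0], [100, 1.2, 0.4, -8, 0, 0, 0], [100, 0, 0, 0, 0, 0, 0], [70, 0, 0, 0, 0, 0, 0], [70, 0, 0, 0, 0, 0, 0]]}}

```text
time_s: 8.83
tcp_pos: [0.5983, 0.1691, 0.1255]
ee_rot: [[-0.979, -0.14, 0.149], [-0.139, 0.99, 0.021], [-0.15, 0.0, -0.989]]
wrist_force: [-0.9, 0.5, 0.3]
gripper_width: 0.922
gripper_force: 0.0
```

{"op": "drive_tool", "data": {"rows": [[40, 0, 0, 0, 0, 0, 0], [40, 0, 0, 0, 0, 0, 0], [40, 0, 0, 0, 0, 0, 0], [40, 0, 0, 0, 0, 0, 0], [40, 0, 0, 0, 0, 0, 0]]}}

```text
time_s: 9.25
tcp_pos: [0.5982, 0.169, 0.1254]
ee_rot: [[-0.979, -0.14, 0.148], [-0.139, 0.99, 0.021], [-0.15, 0.0, -0.989]]
wrist_force: [0.8, 0.2, 0.3]
gripper_width: 0.618
gripper_force: 30.0
```

```bash
python3 -c "
from h import *
plan(W(82.5,-1.7,110),GRASP,4)
"
```

```text
chute tcp mm [82.4 -1.4 28.4] F [0.8 0.2 0.3] t 9.25 w 0.6178640050149778
total [-11.9  -2.   80.7] [-0.0002  0.0003 -0.0019] per row [-2.98 -0.5  20.18] [-0.      0.0001 -0.0005]
```

{"op": "drive_tool", "data": {"rows": [[40, -1.5, -0.2, 10, 0, 0, 0], [40, -3, -0.4, 20, 0, 0, 0], [40, -3, -0.4, 20, 0, 0, 0], [40, -3, -0.5, 25, 0, 0, 0], [40, 0, 0, 0, 0, 0, 0]]}}

```text
time_s: 9.67
tcp_pos: [0.5899, 0.1686, 0.2068]
ee_rot: [[-0.977, -0.141, 0.158], [-0.139, 0.99, 0.025], [-0.16, 0.003, -0.987]]
wrist_force: [0.6, 0.3, -0.2]
gripper_width: 0.611
gripper_force: 30.0
```

```bash
echo 'PLACE=chuteR(np.radians(7.95),0)@np.diag([-1,1,-1.])' >> h.py; python3 -c "
from h import *
plan([.5285,-.212,.16],PLACE,14)
c=capture('scene')
L=(cloud(c)-O)@CR*1000
m=(abs(L[...,2]-28)<3)&(abs(L[...,1])<30)&(L[...,0]>125)&(L[...,0]<195)
print(np.percentile(L[m],[1,50,99],0))
im=cv2.resize(c['frame'][130:290,300:460],(560,560));cv2.imwrite('pics/a4.png',im[:,:,::-1])
"
```

```text
chute tcp mm [ 86.4  -0.7 110.1] F [ 0.6  0.3 -0.2] t 9.6667 w 0.6112860676998741
total [ -61.4 -380.6  -46.8] [-0.0251  0.1585 -0.003 ] per row [ -4.39 -27.18  -3.34] [-0.0018  0.0113 -0.0002]
[[ 1.34165263e+02 -2.54243642e+01  2.52380645e+01]
 [ 1.60273502e+02  4.41984386e-02  2.73711913e+01]
 [ 1.84015703e+02  2.45991295e+01  2.99422315e+01]]
```

View pics/a4.png

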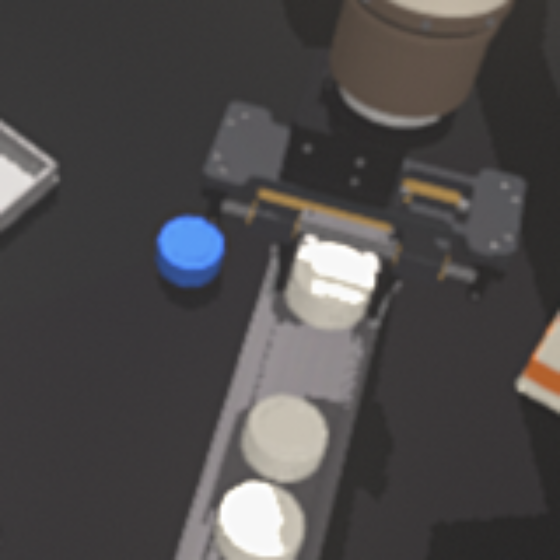

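The cap (crop (330,285)) is held level between the jaws, and the queue is unmoved. Next I carry it to the tray at the current height.

{"op": "drive_tool", "data": {"rows": [[40, -4.4, -27.2, 0, -0.0018, 0.0113, 0], [40, -4.4, -27.2, 0, -0.0018, 0.0113, 0], [40, -4.4, -27.2, 0, -0.0018, 0.0113, 0], [40, -4.4, -27.2, 0, -0.0018, 0.0113, 0], [40, -4.4, -27.2, 0, -0.0018, 0.0113, 0]]}}

```text
time_s: 10.13
tcp_pos: [0.5647, 0.0303, 0.1997]
ee_rot: [[-0.986, -0.14, 0.09], [-0.14, 0.99, 0.012], [-0.091, -0.001, -0.996]]
wrist_force: [0.0, -0.1, -0.2]
gripper_width: 0.609
gripper_force: 30.0
```

{"op": "drive_tool", "data": {"rows": [[40, -4.4, -27.2, 0, -0.0018, 0.0113, 0], [40, -4.4, -27.2, 0, -0.0018, 0.0113, 0], [40, -4.4, -27.2, 0, -0.0018, 0.0113, 0], [40, -4.4, -27.2, 0, -0.0018, 0.0113, 0], [40, -4.4, -27.2, 0, -0.0018, 0.0113, 0]]}}

```text
time_s: 10.55
tcp_pos: [0.5427, -0.1058, 0.1997]
ee_rot: [[-0.99, -0.14, 0.034], [-0.14, 0.99, 0.003], [-0.034, -0.002, -0.999]]
wrist_force: [1.1, -0.5, 0.6]
gripper_width: 0.616
gripper_force: 30.0
```

{"op": "drive_tool", "data": {"rows": [[40, -4.4, -27.2, 0, -0.0018, 0.0113, 0], [40, -4.4, -27.2, 0, -0.0018, 0.0113, 0], [40, -4.4, -27.2, 0, -0.0018, 0.0113, 0], [40, -4.2, -27, 0, -0.0018, 0.0113, 0], [40, 0, 0, 0, 0, 0, 0]]}}

```text
time_s: 10.97
tcp_pos: [0.5251, -0.2165, 0.1993]
ee_rot: [[-0.991, -0.136, -0.012], [-0.136, 0.991, -0.005], [0.012, -0.003, -1.0]]
wrist_force: [-1.2, 0.5, 1.0]
gripper_width: 0.612
gripper_force: 30.0
```

```bash
python3 -c "
from h import *
plan([.5285,-.212,.06],PLACE,8)
c=capture('scene')
X=cloud(c)
d=np.hypot(X[...,0]-.5285,X[...,1]+.212)
m=(d<.06)&(X[...,2]>.01)&(X[...,2]<.25)
for q in masks_of('cap',c):
  p=X[q['region']];print(q['p'],q['xy'],np.nanpercentile(p,[2,50,98],0).round(3).tolist())
for q in masks_of('tray',c):
  p=X[q['region']];print(q['p'],q['xy'],np.nanpercentile(p,[2,50,98],0).round(3).tolist())
im=cv2.resize(c['frame'][80:260,180:400],(660,540));cv2.imwrite('pics/a5.png',im[:,:,::-1])
"
```

```text
chute tcp mm [ -30.8 -373.1  120.3] F [-1.2  0.5  1. ] t 10.9667 w 0.6122772949067864
total [   3.4    4.5 -139.3] [ 0.0045 -0.0119  0.0022] per row [  0.42   0.56 -17.42] [ 0.0006 -0.0015  0.0003]
0.71 [270.4, 136.8] [[0.513, -0.241, 0.172], [0.538, -0.214, 0.197], [0.553, -0.191, 0.201]]
0.63 [357.0, 200.4] [[0.476, 0.018, 0.003], [0.506, 0.04, 0.026], [0.524, 0.063, 0.03]]
0.79 [277.9, 182.3] [[0.441, -0.303, 0.0], [0.529, -0.209, 0.005], [0.621, -0.111, 0.026]]
0.62 [251.2, 268.2] [[0.725, -0.2, -0.001], [0.82, -0.1, 0.004], [0.915, 0.0, 0.026]]
```

View pics/a5.png

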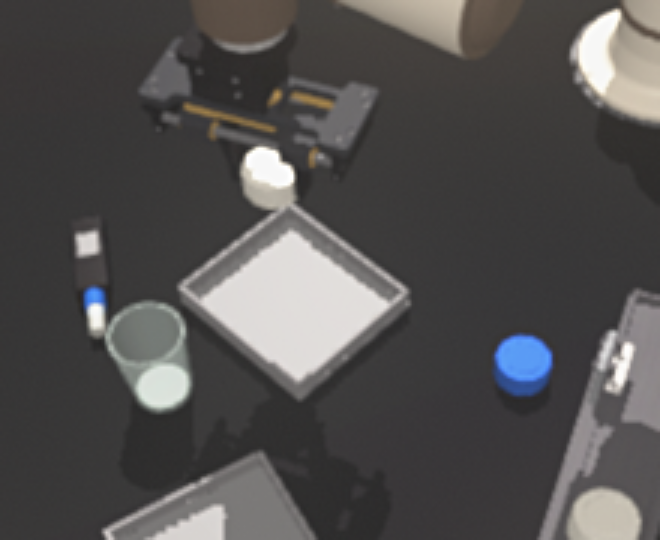

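The cap (crop (268,178)) is above the target tray, and the bystanders are undisturbed. Next I lower it.

{"op": "drive_tool", "data": {"rows": [[40, 0.7, 0.9, -28, 0.001, -0.003, 0], [40, 0.7, 0.9, -28, 0.001, -0.003, 0], [40, 0.7, 0.9, -28, 0.001, -0.003, 0], [40, 0.7, 0.9, -28, 0.001, -0.003, 0], [40, 0.6, 0.9, -20, 0, 0, 0]]}}

```text
time_s: 11.53
tcp_pos: [0.5285, -0.207, 0.0659]
ee_rot: [[-0.99, -0.142, -0.0], [-0.142, 0.99, 0.001], [0.0, 0.001, -1.0]]
wrist_force: [0.7, -0.3, 0.6]
gripper_width: 0.614
gripper_force: 30.0
```

{"op": "drive_tool", "data": {"rows": [[40, 0, 0, 0, 0, 0, 0], [40, 0, 0, 0, 0, 0, 0]]}}

```text
time_s: 11.7
tcp_pos: [0.5294, -0.2077, 0.0676]
ee_rot: [[-0.99, -0.142, -0.0], [-0.142, 0.99, -0.0], [0.0, -0.0, -1.0]]
wrist_force: [0.6, 1.0, -0.8]
gripper_width: 0.611
gripper_force: 30.0
```

```bash
python3 -c "
from h import *
plan([.5285,-.212,.0335],PLACE,5);print(sense()['tcp_pos'])"
```

```text
chute tcp mm [ -45.1 -365.   -10.8] F [ 0.6  1.  -0.8] t 11.7 w 0.6113066869089773
total [ -0.9  -4.3 -34.1] [ 0.0002 -0.0001 -0.0039] per row [-0.17 -0.86 -6.82] [ 0.     -0.     -0.0008]
[ 0.52937171 -0.20770964  0.06760383]
```

{"op": "drive_tool", "data": {"rows": [[40, 0, -2, -12, 0, 0, 0], [40, 0, -2, -12, 0, 0, 0], [40, 0, 0, -5, 0, 0, 0], [40, 0, 0, -3, 0, 0, 0], [40, 0, 0, 0, 0, 0, 0]]}}

```text
time_s: 12.12
tcp_pos: [0.5301, -0.2124, 0.0369]
ee_rot: [[-0.99, -0.141, 0.003], [-0.141, 0.99, -0.0], [-0.003, -0.001, -1.0]]
wrist_force: [0.2, 0.4, 0.4]
gripper_width: 0.612
gripper_force: 30.0
```

{"op": "drive_tool", "data": {"rows": [[40, 0, 0, -1, 0, 0, 0], [40, 0, 0, -1, 0, 0, 0], [40, 0, 0, 0, 0, 0, 0]]}}

```text
time_s: 12.37
tcp_pos: [0.5299, -0.2126, 0.0347]
ee_rot: [[-0.99, -0.14, 0.003], [-0.14, 0.99, -0.0], [-0.003, -0.001, -1.0]]
wrist_force: [0.6, 0.3, 0.2]
gripper_width: 0.617
gripper_force: 30.0
```

{"op": "drive_tool", "data": {"rows": [[40, 0, 0, -0.7, 0, 0, 0], [40, 0, 0, -0.7, 0, 0, 0], [40, 0, 0, 0, 0, 0, 0]]}}

```text
time_s: 12.62
tcp_pos: [0.5298, -0.2127, 0.0332]
ee_rot: [[-0.99, -0.14, 0.003], [-0.14, 0.99, -0.0], [-0.003, -0.001, -1.0]]
wrist_force: [-0.8, -0.2, 1.6]
gripper_width: 0.612
gripper_force: 30.0
```

{"op": "drive_tool", "data": {"rows": [[40, 0, 0, -0.6, 0, 0, 0], [40, 0, 0, -0.6, 0, 0, 0], [40, 0, 0, 0, 0, 0, 0]]}}

```text
time_s: 12.87
tcp_pos: [0.5299, -0.2127, 0.0331]
ee_rot: [[-0.99, -0.141, 0.003], [-0.141, 0.99, -0.001], [-0.003, -0.001, -1.0]]
wrist_force: [-2.2, 2.8, 9.8]
gripper_width: 0.615
gripper_force: 30.0
```

Contact with the tray floor. I release and rise.

{"op": "drive_tool", "data": {"rows": [[85, 0, 0, 0.6, 0, 0, 0], [85, 0, 0, 0, 0, 0, 0], [85, 0, 0, 0, 0, 0, 0], [85, 0, 0, 0, 0, 0, 0], [85, 0, 0, 0, 0, 0, 0]]}}

```text
time_s: 13.28
tcp_pos: [0.5294, -0.2126, 0.0318]
ee_rot: [[-0.99, -0.14, 0.002], [-0.14, 0.99, -0.0], [-0.002, -0.0, -1.0]]
wrist_force: [-0.1, -0.0, 0.2]
gripper_width: 0.833
gripper_force: 0.0
```

{"op": "drive_tool", "data": {"rows": [[85, 0, 0, 10, 0, 0, 0], [85, 0, 0, 25, 0, 0, 0], [85, 0, 0, 35, 0, 0, 0], [85, 0, 0, 40, 0, 0, 0], [85, 0, 0, 40, 0, 0, 0]]}}

```text
time_s: 13.7
tcp_pos: [0.529, -0.2126, 0.1841]
ee_rot: [[-0.99, -0.14, 0.001], [-0.14, 0.99, -0.0], [-0.001, -0.0, -1.0]]
wrist_force: [0.6, -0.5, -0.1]
gripper_width: 0.848
gripper_force: 0.0
```

{"op": "drive_tool", "data": {"rows": [[85, 0, 0, 20, 0, 0, 0], [85, 0, 0, 0, 0, 0, 0], [85, 0, 0, 0, 0, 0, 0], [85, 0, 0, 0, 0, 0, 0]]}}

```text
time_s: 14.03
tcp_pos: [0.5288, -0.2124, 0.2016]
ee_rot: [[-0.99, -0.14, 0.001], [-0.14, 0.99, 0.001], [-0.001, 0.0, -1.0]]
wrist_force: [-0.1, -0.9, -0.3]
gripper_width: 0.85
gripper_force: 0.0
```

```bash
python3 -c "
from h import *
s=sense();print(s['tcp_pos'],s['wrist_force'],s['gripper_width'])
c=capture('scene');X=cloud(c)
for l in('cap','beaker','carton','meter','queue1'):
 for q in masks_of(l,c):
  p=X[q['region']];print(l,round(q['p'],2),q['xy'],np.nanpercentile(p,[2,50,98],0).round(3).tolist())
im=cv2.resize(c['frame'][80:320,150:520],(800,519));cv2.imwrite('pics/a6.png',im[:,:,::-1])
"
```

```text
[ 0.52878517 -0.21239432  0.20161546] [-0.08461572 -0.91765445 -0.272093  ] 0.8499161568055094
cap 0.86 [352.5, 203.9] [[0.476, 0.017, 0.004], [0.506, 0.041, 0.026], [0.524, 0.064, 0.03]]
cap 0.56 [275.9, 176.8] [[0.508, -0.236, 0.007], [0.538, -0.208, 0.031], [0.557, -0.187, 0.035]]
beaker 0.67 [230.2, 198.5] [[0.648, -0.303, 0.002], [0.681, -0.271, 0.061], [0.715, -0.237, 0.095]]
beaker 0.46 [372.9, 282.6] [[0.725, 0.168, 0.127], [0.755, 0.192, 0.146], [0.775, 0.216, 0.151]]
meter 0.93 [207.5, 174.0] [[0.549, -0.461, -0.003], [0.604, -0.411, 0.019], [0.661, -0.362, 0.024]]
queue1 0.78 [373.5, 280.4] [[0.723, 0.168, 0.126], [0.754, 0.192, 0.146], [0.775, 0.216, 0.151]]
queue1 0.56 [381.2, 255.6] [[0.646, 0.155, 0.103], [0.682, 0.181, 0.134], [0.702, 0.206, 0.14]]
```

View pics/a6.png

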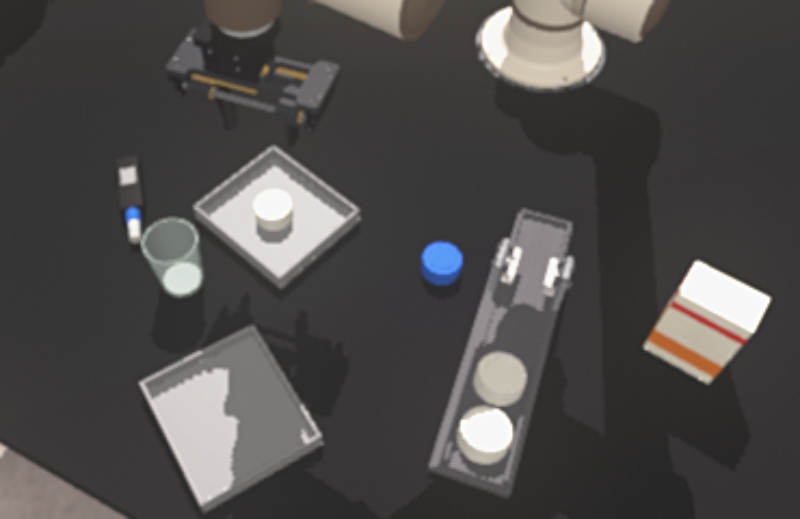

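The cap lies flat, top up, in the target tray (crop (272,208)). The queue caps, beaker, carton and meter are where they were.

```bash
python3 -c "
from h import *
print(finish_job())"
```

```text
the job is handed in; nothing more can be done
None
```

The jammed cap was pushed clear of the rails, lifted out and laid flat, top up, in the right-hand grey tray; the last picture showed the waiting caps, beaker, carton and meter unmoved, and the job is handed in at about 14 s.

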